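# Slide the backup battery into its dock and bar it in

### The job

Put the backup battery into service: swing the dock's retaining bar wide open, push the tall battery box along the bench until it is fully home against the back of the dock, then swing the bar shut across its front. The box is heavy and topples easily, so push it low near its base and keep it standing flat on the bench; do not lift it or touch its carrying handle. Nothing needs to be gripped, and the vial, brass weight and spare pressure gauge standing near must stay where they are.

Things in the scene. Friction and masses are not known exactly. Their poses are not given: they have to be found in the camera images.
- battery: Backup battery box, grey ribbed case, black lid: 84 (x) x 110 (y) x 200 mm high, 0.7 to 1 kg, loose on four rubber feet 7 mm high (friction about 0.6; 18 mm square, outer edges 2 mm inside the case). Pushed higher than about 60 mm it tips, below 40 mm it slides. Origin: centre of the underside, on the bench. Its +x face, with two contact slots low down, enters the dock; push on its -x face.
- carry_handle: Steel carrying handle on the battery's lid, a bail 90 mm long along the battery's y, 200 to 233 mm above the bench. Not to be touched. Same origin and axes as the battery.
- dock: Aluminium sheet dock screwed to the bench. Origin: on the bench, where the origin of a fully home battery lies, axes alike. The battery enters along the dock's +x. Side walls 40 mm high from x = -30 to +46 mm, inner faces at y = +-58 mm. Back plate 60 mm high, face at x = +42.5 mm, with two blade contacts that enter the slots by themselves.
- dock_mouth (a point): Middle of the dock's mouth, on the bench, 66 mm from the dock's origin along its -x; axes as the dock's. Flared guide sheets 22 mm high widen from y = +-58 mm at the side walls to y = +-82 mm here.
- retaining_bar (a joint): Angle of the retaining bar about its upright pivot. 0 = shut: it points along the dock's +y across the mouth, 2.5 mm in front of a fully home battery. It grows as the free end swings outward: pi/2 = along the dock's -x; stop at 2.2. Starts at 0.25 to 0.7, in the battery's way; beyond about 1.7 it is clear. Stays where it is left (light friction, under 1 N).
- bar_pivot (a point): Point on the bar's pivot axis, 35 mm above the bench, at x = -49.5, y = -92 mm of the dock. The hub is 22 mm across and reaches 46 mm above the bench.
- bar_knob (a point): Centre of the black knob (18 mm across, 16 mm long) on a short stem on the bar's outer face, 30 mm out from the bar's middle line, 112 mm along it from the pivot axis, 35 mm above the bench. The steel bar is 10 mm thick, 124 mm long from the pivot axis and spans 28 to 42 mm above the bench. A wide gripper body has to lean back or push on the knob, to stay clear of the battery's face.
- vial: Sample vial with blue cap, 28 mm across, 66 mm high, standing beside the dock on the bar's side. Origin: centre of its underside. Bystander.
- weight: Brass weight, 31 mm across, 47 mm high, standing beside the dock on the side away from the pivot. Origin: centre of its underside. Bystander.
- gauge: Spare dial pressure gauge lying on its back, 67 x 50 x 27 mm, beyond the battery's path on the side away from the robot. Origin: centre of its underside. Bystander.

How it is judged:
By the outcome, as a careful person would: the job done as asked, in the order asked, and still so for the second after the job is handed in, with the robot touching nothing.
It also fails if it takes over 67 s, if anything falls off the work surface, if the arm or the gripper's body presses on something with over 40 N, if the wrist force passes 120 N, or if a joint passes its speed limit or range.

### The arm

A 6-joint arm with a two-finger parallel gripper is mounted at the origin on a cart in front of the work surface, level with it; the furniture and walls round the work are solid. World frame = base frame: x ahead of the robot, y to its left, z up, the work surface at z = 0. Lengths are in m, angles in rad, forces in N, time in s.
With the tool pointing down it reaches from about 0.275 to 0.75 m from the base axis. Payload 10.2 kg.
Tool frame: the origin (TCP) lies midway between the tips of the shut fingers; the grasp point (between the pads) lies 19 mm behind it (env.hold_point_z is the distance from the TCP to the grasp point, in m); x points along the fingers, z is the direction in which the jaws open and shut, and the axes are right-handed (so a half turn about x gives the same grasp; the last joint's range is limited). The gripper opens to 85 mm and grips with 20 to 120 N. Pads are 22 mm wide; open, the fingers measure 114 mm over their backs; the gripper's body (76 mm by 85 mm) begins 54 mm behind the grasp point. The pads swing forward as they close: fully open they stand 13 mm farther back than shut.
Start: joints at [0.996, 0.313, 1.498, -0, 1.331, -0.223], TCP at [0.181, 0.493, 0.231] pointing down, gripper open.
Joint ranges: [-2.94, 2.94], [-0.97, 2.17], [0.19, 2.56], [-1.23, 4.37], [0.02, 3.11], [-2.88, 2.88]. Speed limits (rad/s): [2.39, 2.39, 3.01, 3.14, 3.14, 3.14].

### API

Orientations are given as a unit quaternion [x, y, z, w].
In Python, from bench import env, kinematics, monitor, eyes, job gives the robot as it stands. The module is installed in compiled form; this text tells all that it offers. Calls block until the motion is done:
- env.reach(position, orientation): joint-space move of the TCP to a pose.
- env.movel(position, velocity=0.15, frame=None, guard=None): straight line of the TCP; frame=None keeps the orientation; velocity is the mean speed in m/s. With guard (N) it stops when the force on the tool has changed by that much, and returns True; else False.
- env.set_joints(angles): joint-space move.
- env.release() and env.close_gripper(effort=None): open the fingers fully, or close them until they stop; effort is the grip in N (None keeps the last).
- env.hold(seconds).
- kinematics.ik(position, orientation): joint angles nearest the present ones, or None.
- monitor.sense(): the state.
- eyes.grab_frame(name): name is "scene" or "top"; returns a dict with "frame" (400x640x3 uint8, red, green, blue), "mtx" (3x3 intrinsics, pixels), "k1" (the pictures are not rectified: a ray, as slopes to the right and down, at radius r is drawn at 1 + k1 r^2 times it, then the intrinsics apply), "view" (4x4, takes a point from world to camera coordinates). Camera axes: x right, y down, z forward; pixel columns grow to the right and rows downward; lengths in m; the calibration is good to about 2 mm. A picture is of the moment at which its call begins. There is no depth.
A pose or a line that the arm cannot do raises env.MotionError and nothing moves.
- job.hand_in(): hands the job in, once; it reports no verdict.
The state is a dict: "clock": time; "joints": joint angles; "qvel": joint speeds; "joint_efforts": joint torques, N m; "position": TCP position; "ee_rot": TCP orientation; "contact_force": force on the tool from outside, world axes, zero at the start; "ft_torque": the same for the moment, N m; "finger_gap": opening from 0.0 (shut) to 1.0 (fully open).
Only numpy, scipy, OpenCV 4.12 (cv2) and the standard library are available. Lean on these libraries where they do the work, as an engineer would, in place of code of your own. Each camera call takes 0.05 s, during which the arm holds its last target. There are 200 camera calls.

## Working session

There is one attempt and no reset: what is moved stays moved. The work goes in short steps, each a Python script; the robot and the scene stay as the last script left them, time stands still between calls to the robot, and variables do not carry over. Pictures are saved under pics/ and viewed, about 8 in all and at most 12, crops included, and the job is handed in when it is done.

```bash
mkdir -p pics; python3 - <<'E'
from bench import env, monitor, eyes
import cv2,numpy as np
for n in("scene","top"):
    d=eyes.grab_frame(n); cv2.imwrite(f"pics/{n}0.png",d["frame"][:,:,::-1])
    v=np.array(d["view"]);print(n,np.array(d["mtx"]).tolist(),d["k1"],v.round(4).tolist(),(-v[:3,:3].T@v[:3,3]).round(3))
s=monitor.sense();print(s)
E
```

```text
scene [[427.74849817399206, 0.0, 323.95772082372264], [0.0, 427.74849817399206, 196.02856623043354], [0.0, 0.0, 1.0]] -0.03430889564509271 [[0.4649, -0.8853, -0.0065, -0.1458], [-0.6624, -0.3429, -0.6661, 0.4355], [0.5875, 0.3139, -0.7459, 0.6047], [0.0, 0.0, 0.0, 1.0]] [ 0.001 -0.17   0.74 ]
top [[392.7251658710354, 0.0, 312.7074205822561], [0.0, 392.7251658710354, 198.42304141357351], [0.0, 0.0, 1.0]] -0.024553588219253433 [[-0.0173, -0.9998, -0.0017, 0.1428], [-0.9821, 0.0173, -0.1875, 0.5517], [0.1875, -0.0016, -0.9823, 0.785], [0.0, 0.0, 0.0, 1.0]] [0.397 0.135 0.875]
{'clock': 0.1, 'joints': array([ 9.95630324e-01,  3.13388941e-01,  1.49836838e+00,  5.40827436e-06,
        1.33100234e+00, -2.23392531e-01]), 'qvel': array([-0.00035465, -0.00041738, -0.00119223,  0.000888  , -0.00231629,
       -0.00077934]), 'joint_efforts': array([ 4.37366354e-03, -4.12901831e+01, -2.60142982e+01, -1.60744316e-04,
        3.02263892e-03, -1.90957206e-05]), 'position': array([0.18077215, 0.49264776, 0.23079218]), 'ee_rot': array([-0.40494847,  0.5801596 ,  0.40464115,  0.57939375]), 'contact_force': array([-0.07361515,  0.01622754,  0.22207882]), 'ft_torque': array([-0.04608838, -0.01274007,  0.00403862]), 'finger_gap': 0.998883069158084}
```

View pics/scene0.png

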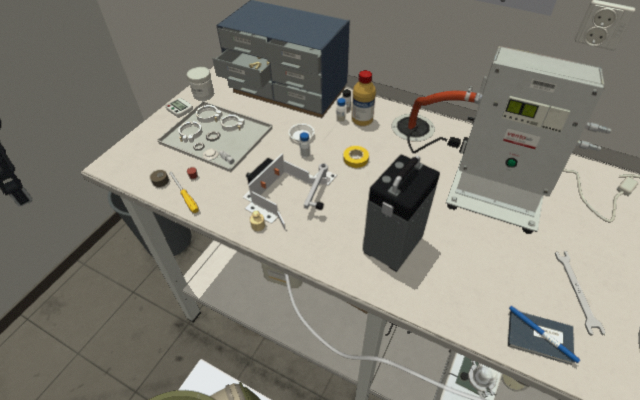

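View pics/top0.png

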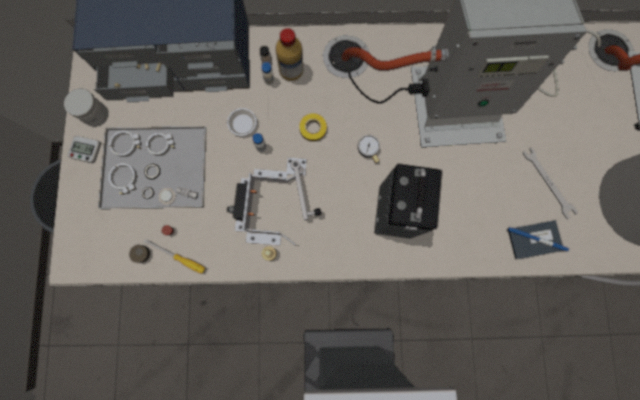

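The scene view shows the dock around (280,185) with its bar and black knob (317,205), and the battery at (400,210). In the top view the dock back plate is at (240,205), the bar hub at (297,165), the knob at (318,212), the battery lid around (415,195), the vial at (258,141), the weight at (270,254) and the gauge at (369,146). The dock's +x is roughly world +y.

```bash
python3 - <<'E'
import cv2
a=cv2.imread("pics/top0.png")[135:265,222:462]; cv2.imwrite("pics/c1.png",cv2.resize(a,None,fx=3.3,fy=3.3,interpolation=cv2.INTER_CUBIC))
a=cv2.imread("pics/scene0.png")[130:270,235:445]; cv2.imwrite("pics/c2.png",cv2.resize(a,None,fx=3.8,fy=3.8,interpolation=cv2.INTER_CUBIC))
E
```

```text
(no output)
```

View pics/c1.png

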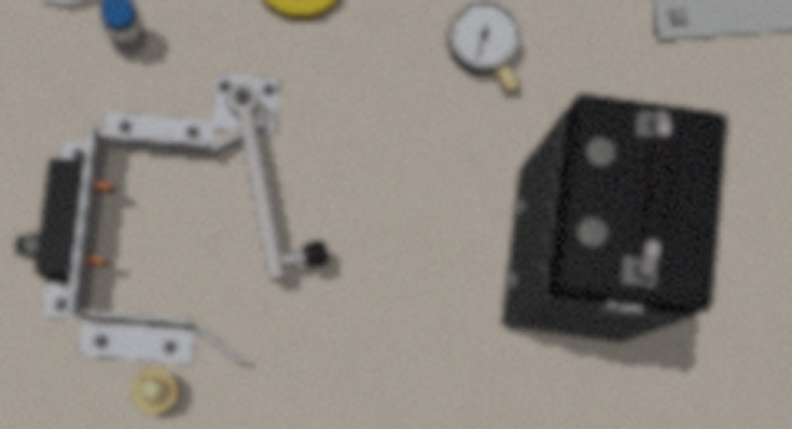

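View pics/c2.png

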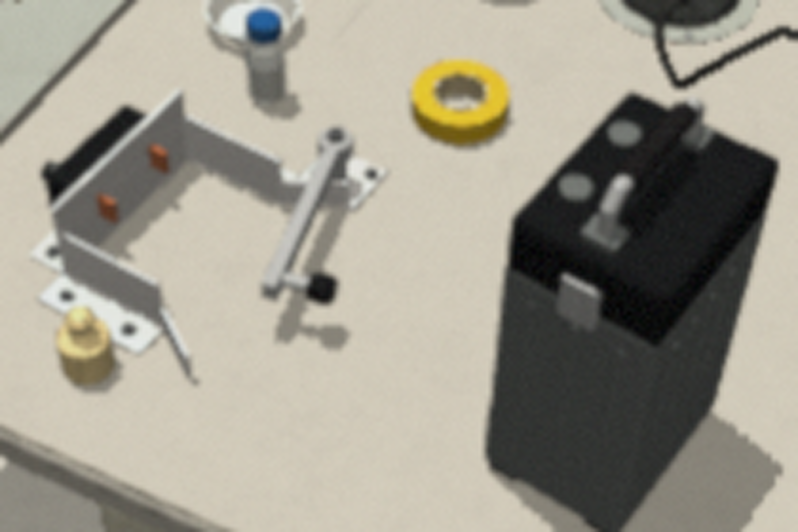

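```bash
cat > h.py <<'E'
from bench import env, kinematics, monitor, eyes, job
import numpy as np, cv2
def ray(d,u,v):
    # normalised slopes, undistorted by OpenCV (same radial model)
    K=np.array(d["mtx"]);dc=np.array([d["k1"],0,0,0,0.])
    p=cv2.undistortPoints(np.array([[[u,v]]],float),K,dc)[0,0]
    V=np.array(d["view"]);R=V[:3,:3];return -R.T@V[:3,3],R.T@np.array([p[0],p[1],1])
def onz(d,u,v,z):
    o,r=ray(d,u,v);return o+r*(z-o[2])/r[2]
def show(n,name,crop=None,f=1):
    d=eyes.grab_frame(n);a=d["frame"][:,:,::-1]
    if crop:a=a[crop[1]:crop[3],crop[0]:crop[2]]
    cv2.imwrite("pics/"+name,cv2.resize(a,None,fx=f,fy=f,interpolation=cv2.INTER_CUBIC));return d
E
python3 - <<'E'
from h import *
T=eyes.grab_frame("top");S=eyes.grab_frame("scene")
t=lambda u,v,z:onz(T,222+(u+.5)/3.3-.5,135+(v+.5)/3.3-.5,z)
s=lambda u,v,z:onz(S,235+(u+.5)/3.8-.5,130+(v+.5)/3.8-.5,z)
P=[("hub",t,243,96,.046),("hub",s,335,135,.046),("knob",t,316,254,.035),("knob",s,320,288,.035),
("barend",t,279,274,.042),("barend",s,270,290,.042),
("plateN",t,100,127,.06),("plateN",s,183,93,.06),("plateF",t,78,315,.06),("plateF",s,55,212,.06),
("wallend+y",t,190,326,.04),("wallend+y",s,160,290,.04),("wallend-y",s,283,160,.04),
("flare+y",t,251,364,.01),("flare+y",s,196,380,.0)]
P+=[("lid%d"%i,t,*q,.2) for i,q in enumerate([(583,95),(726,116),(712,307),(552,296)])]
P+=[("lid%d"%i,s,*q,.2) for i,q in enumerate([(632,95),(777,160),(655,343),(513,220)])]
P+=[("baseL",t,505,325,.007),("baseL",s,490,465,.007),("baseR",s,712,410,.007),
("vial",t,118,14,.066),("vial",s,264,22,.066),("weight",t,153,388,.047),("weight",s,82,318,.047),("gauge",t,486,38,.027)]
for n,f,*q in P:print(n,f is t and "top" or "scene",f(*q)[:2].round(4))
E
```

```text
hub top [0.6331 0.1699]
hub scene [0.6317 0.1697]
knob top [0.5281 0.1235]
knob scene [0.5271 0.1243]
barend top [0.5143 0.1478]
barend scene [0.5076 0.1458]
plateN top [0.61   0.2622]
plateN scene [0.6089 0.2634]
plateF top [0.4879 0.2747]
plateF scene [0.489  0.2764]
wallend+y top [0.4818 0.2057]
wallend+y scene [0.4804 0.2021]
wallend-y scene [0.6034 0.1906]
flare+y top [0.4588 0.1678]
flare+y scene [0.4597 0.1692]
lid0 top [ 0.5866 -0.0202]
lid1 top [ 0.5736 -0.0967]
lid2 top [ 0.4706 -0.0812]
lid3 top [0.4779 0.0024]
lid0 scene [ 0.5831 -0.0211]
lid1 scene [ 0.5723 -0.0977]
lid2 scene [ 0.4423 -0.0851]
lid3 scene [ 0.48  -0.003]
baseL top [ 0.4821 -0.0027]
baseL scene [ 0.4792 -0.0052]
baseR scene [ 0.5696 -0.0999]
vial top [0.6846 0.2504]
vial scene [0.6841 0.2483]
weight top [0.4421 0.2287]
weight scene [0.4384 0.2259]
gauge top [0.6767 0.0042]
```

```bash
cat >> h.py <<'E'
from scipy.spatial.transform import Rotation as Ro
TH=np.deg2rad(84.0); O=np.array([.5455,.228])
ex=np.array([np.cos(TH),np.sin(TH)]);ey=np.array([-ex[1],ex[0]])
def W(x,y,z): p=O+x*ex+y*ey; return np.array([p[0],p[1],z])      # dock -> world, m
def quat(xt,zt):
    xt=xt/np.linalg.norm(xt);return Ro.from_matrix(np.c_[xt,np.cross(zt,xt),zt]).as_quat()
def down(sg=1,th=TH): return quat(np.array([0,0,-1.]),sg*np.array([-np.sin(th),np.cos(th),0]))
def lean(a,sg=1,th=TH): return quat(np.array([np.cos(th)*np.cos(a),np.sin(th)*np.cos(a),-np.sin(a)]),sg*np.array([-np.sin(th),np.cos(th),0]))
def bar(phi,r,out): # dock xy of a point r along the bar, out from its middle line
    return -.0495-r*np.sin(phi)-out*np.cos(phi), -.092+r*np.cos(phi)-out*np.sin(phi)
def sup(phi): return 11e-3*abs(np.cos(phi))+14.5e-3*abs(np.sin(phi))
def st(): s=monitor.sense();print(round(s["clock"],1),s["position"].round(4),s["contact_force"].round(1),s["joints"].round(2),round(s["finger_gap"],2))
E
python3 - <<'E'
from h import *
for sg in(1,-1):
    for p in(W(-.027,-.001,.2),W(-.027,-.001,.026),W(*bar(2.05,.09,-.02),.026),W(*bar(2,.07,.03),.026),W(*bar(0,.112,.05),.03)): 
        j=kinematics.ik(p,down(sg));print(sg,p.round(3),None if j is None else np.round(j,2))
    for a in(40,45,50,60):
        for x in(-.36,-.2,-.042):
            j=kinematics.ik(W(x,-.005,.015),lean(np.deg2rad(a),sg));print(sg,a,x,None if j is None else np.round(j,2))
E
```

```text
1 [0.544 0.201 0.2  ] None
1 [0.544 0.201 0.026] None
1 [0.646 0.078 0.026] None
1 [0.683 0.112 0.026] None
1 [0.515 0.131 0.03 ] None
1 40 -0.36 [-0.78  0.85  1.52  0.65  1.44  2.15]
1 40 -0.2 [-0.53  0.77  1.7   0.82  1.26  2.2 ]
1 40 -0.042 [-0.24  0.76  1.73  1.01  1.11  2.31]
1 45 -0.36 [-0.76  0.81  1.55  0.61  1.38  2.18]
1 45 -0.2 [-0.51  0.74  1.71  0.77  1.2   2.26]
1 45 -0.042 [-0.21  0.73  1.73  0.95  1.05  2.38]
1 50 -0.36 [-0.74  0.77  1.57  0.57  1.31  2.21]
1 50 -0.2 [-0.48  0.71  1.72  0.72  1.13  2.31]
1 50 -0.042 [-0.18  0.7   1.72  0.87  0.99  2.47]
1 60 -0.36 [-0.68  0.71  1.61  0.47  1.17  2.3 ]
1 60 -0.2 [-0.41  0.65  1.73  0.59  1.02  2.45]
1 60 -0.042 [-0.11  0.67  1.7   0.69  0.91  2.67]
-1 [0.544 0.201 0.2  ] [ 0.15  0.46  1.37 -0.    1.31  0.26]
-1 [0.544 0.201 0.026] [ 0.15  0.66  1.54 -0.    0.94  0.26]
-1 [0.646 0.078 0.026] [-0.06  0.79  1.29 -0.    1.06  0.05]
-1 [0.683 0.112 0.026] [-0.01  0.88  1.13 -0.    1.14  0.1 ]
-1 [0.515 0.131 0.03 ] [ 0.03  0.57  1.69 -0.    0.88  0.13]
-1 40 -0.36 [-0.78  0.85  1.52  0.65  1.44 -0.99]
-1 40 -0.2 [-0.53  0.77  1.7   0.82  1.26 -0.94]
-1 40 -0.042 [-0.24  0.76  1.73  1.01  1.11 -0.83]
-1 45 -0.36 [-0.76  0.81  1.55  0.61  1.38 -0.96]
-1 45 -0.2 [-0.51  0.74  1.71  0.77  1.2  -0.89]
-1 45 -0.042 [-0.21  0.73  1.73  0.95  1.05 -0.76]
-1 50 -0.36 [-0.74  0.77  1.57  0.57  1.31 -0.93]
-1 50 -0.2 [-0.48  0.71  1.72  0.72  1.13 -0.83]
-1 50 -0.042 [-0.18  0.7   1.72  0.87  0.99 -0.67]
-1 60 -0.36 [-0.68  0.71  1.61  0.47  1.17 -0.84]
-1 60 -0.2 [-0.41  0.65  1.73  0.59  1.02 -0.69]
-1 60 -0.042 [-0.11  0.67  1.7   0.69  0.91 -0.47]
```

```bash
python3 - <<'E'
from h import *
env.close_gripper()
q=down(-1)
env.reach(W(-.027,-.001,.2),q)
env.movel(W(-.027,-.001,.03),.15); st()
for phi in (.3,.55,.8,1.05,1.3,1.55,1.8,2.0,2.1):
    hit=env.movel(W(*bar(phi,.09,-(.005+sup(phi))),.03),.12,guard=15)
    if hit: print("hit",phi);break
st()
d=show("top","t1.png",(200,100,460,290),3)
E
```

```text
4.0 [0.5441 0.2012 0.0309] [-0.4  0.5 -0.1] [0.15 0.66 1.54 0.   0.95 0.26] -0.0
6.9 [0.6474 0.0778 0.0299] [-0.3  0.6  0.7] [-0.06  0.79  1.28 -0.    1.07  0.04] 0.0
```

View pics/t1.png

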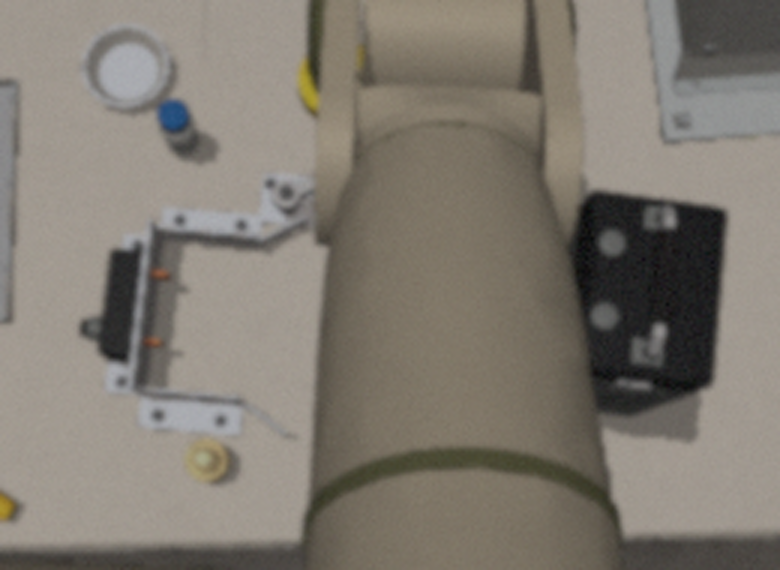

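The bar hub is at about (287,190) and the arm is hiding the bar. The battery, vial and weight haven't moved. Next I go round behind the battery.

```bash
cat >> h.py <<'E'
A=np.deg2rad(45); BT=np.deg2rad(80.2); BC=np.array([.526,-.0495])
def B(x,y,z):
    p=BC+x*np.array([np.cos(BT),np.sin(BT)])+y*np.array([-np.sin(BT),np.cos(BT)]);return np.array([*p,z])
E
python3 - <<'E'
from h import *
env.movel(W(*bar(1.9,.09,-.025),.03),.1)
p=monitor.sense()["position"];env.movel([p[0],p[1],.36],.25)
env.movel([.45,.03,.40],.3)
env.movel([.40,-.22,.40],.3); st()
env.release()
env.reach(B(-.095,0,.30),lean(A,-1,BT)); st()
env.movel(B(-.095,0,.015),.15); st()
show("top","t2.png",(200,100,460,290),3)
show("scene","s2.png",(220,110,480,305),3)
E
```

```text
10.6 [ 0.4005 -0.2191  0.3998] [ 0.4 -0.1 -0.5] [-0.76  0.1   1.33  0.    1.71 -0.65] -0.0
12.1 [ 0.5097 -0.1435  0.3007] [-0.1  0.3  0.4] [-0.79  0.43  1.34  0.63  1.83 -0.6 ] 1.0
14.1 [ 0.51   -0.1433  0.0155] [ 0.3 -0.5  0.3] [-0.79  0.8   1.57  0.63  1.35 -0.95] 1.0
```

View pics/t2.png

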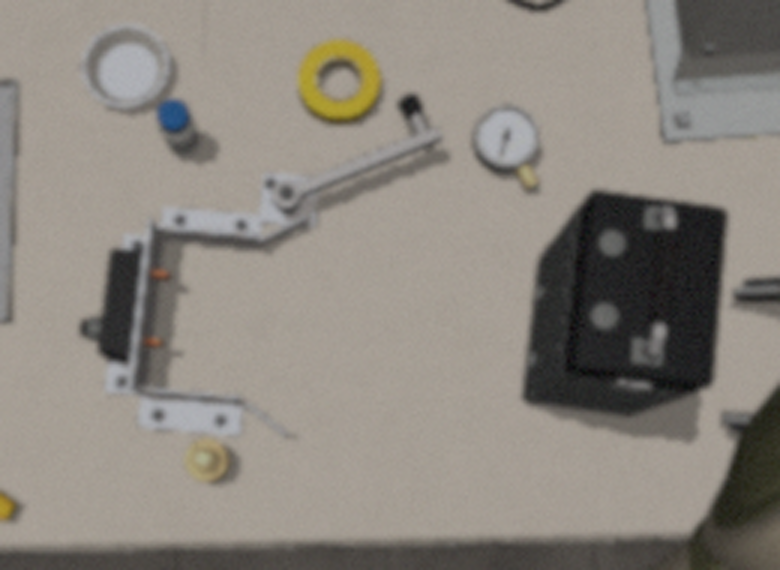

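View pics/s2.png

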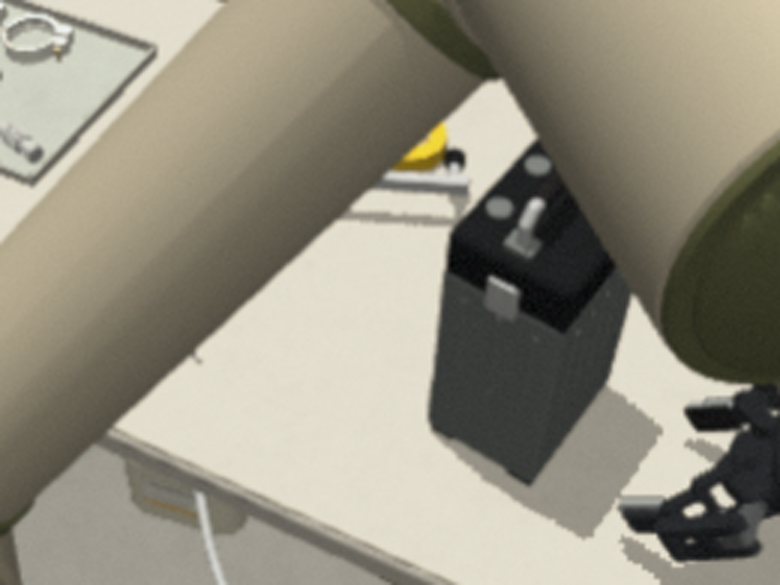

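Bar is wide open at about 2.0 rad, with its tip at (440,140) and clear of the gauge at (505,138). The fingers sit behind the battery's -x face at (740,295) and (735,420), straddling its centre. Now the push.

```bash
cat >> h.py <<'E'
def push(xb,yb,yaw,v,guard=None):
    yaw=np.deg2rad(yaw);c=W(xb-.0406*np.cos(yaw),yb-.0406*np.sin(yaw),.015)
    return env.movel(c,v,frame=lean(A,-1,TH+yaw),guard=guard)
E
python3 - <<'E'
from h import *
try:
    print(push(-.283,-.009,-3.8,.04,12)); st()
    for a in[(-.24,-.008,-3.8),(-.18,-.003,-1.5),(-.12,0,0)]:
        print(push(*a,.06,25)); st()
except Exception as e: print(repr(e))
show("top","t3.png",(200,100,460,290),3)
E
```

```text
False
15.6 [ 0.518  -0.0946  0.015 ] [-0.  -0.   0.9] [-0.72  0.77  1.63  0.68  1.29 -0.93] 1.0
False
16.5 [ 0.5213 -0.0512  0.0151] [0.5 0.4 0.1] [-0.65  0.75  1.68  0.72  1.24 -0.91] 1.0
False
17.6 [0.5241 0.0087 0.015 ] [-0.  -0.3  0.2] [-0.55  0.73  1.72  0.77  1.2  -0.9 ] 1.0
False
18.8 [0.5285 0.0685 0.015 ] [-0.4  0.1 -0.1] [-0.44  0.72  1.74  0.82  1.15 -0.87] 1.0
```

View pics/t3.png

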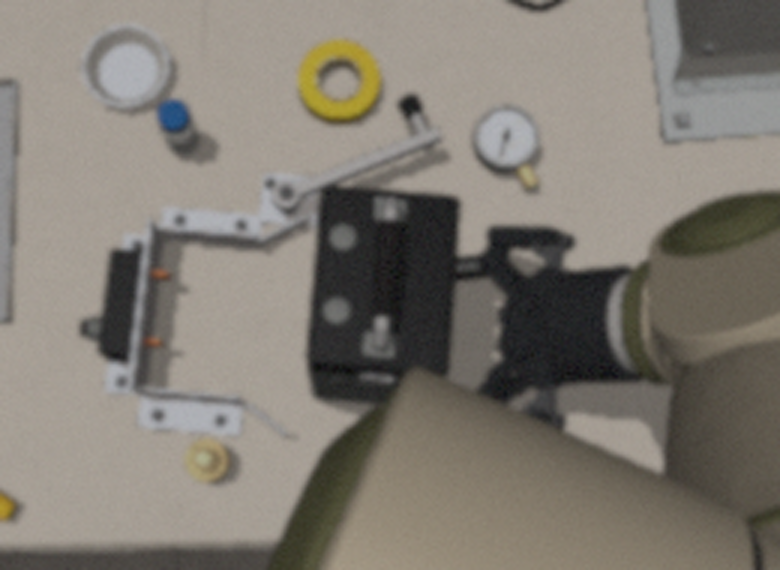

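The battery is standing and square to the dock, lid corners at (322,188), (457,200) and (312,368). I'll check its lateral offset before it goes in.

```bash
python3 - <<'E'
from h import *
T=eyes.grab_frame("top")
P=[onz(T,200+(u+.5)/3-.5,100+(v+.5)/3-.5,.2)[:2] for u,v in((322,188),(457,200),(312,368))]
D=[np.array([(p-O)@ex,(p-O)@ey]) for p in P];print(np.array(D).round(4))
print("centre",((D[1]+D[2])/2).round(4),"yaw",np.rad2deg(np.arctan2(*( (D[2]-D[0])*[-1,1]))).round(1),np.rad2deg(np.arctan2(*(D[0]-D[1])[::-1])).round(1))
print("dock check hub",onz(T,200+287.5/3-.5,100+191/3-.5,.046).round(4),W(-.0495,-.092,.046).round(4))
E
```

```text
[[-0.0803 -0.0547]
 [-0.1606 -0.0543]
 [-0.0842  0.0529]]
centre [-0.1224 -0.0007] yaw 2.1 -0.3
dock check hub [0.6344 0.1698 0.046 ] [0.6318 0.1692 0.046 ]
```

```bash
python3 - <<'E'
from h import *
try:
    for x in(-.07,-.035,-.012):
        h=push(x,0,0,.06,30);print(x,h); st()
        if h: break
    else:
        print(push(.006,0,0,.02,22)); s=monitor.sense(); st(); p=s["position"][:2]-O; print("battery x est",(p@ex+.0406).round(4),p@ey)
except Exception as e: print(repr(e))
T=show("top","t4.png",(200,100,460,290),3)
E
```

```text
-0.07 False
19.8 [0.5338 0.1182 0.015 ] [ 0.4  0.2 -0.5] [-0.34  0.72  1.75  0.88  1.1  -0.83] 1.0
-0.035 False
20.6 [0.5374 0.153  0.015 ] [ 0.2  0.  -1.2] [-0.28  0.72  1.75  0.92  1.07 -0.8 ] 1.0
-0.012 False
21.1 [0.5398 0.1759 0.015 ] [ 0.7  0.6 -0.2] [-0.23  0.72  1.74  0.94  1.05 -0.78] 1.0
True
22.0 [0.5422 0.1916 0.0147] [-0.2 -3.4  3.4] [-0.2   0.73  1.74  0.96  1.03 -0.76] 1.0
battery x est 0.0041 -0.00048091892997983147
```

View pics/t4.png

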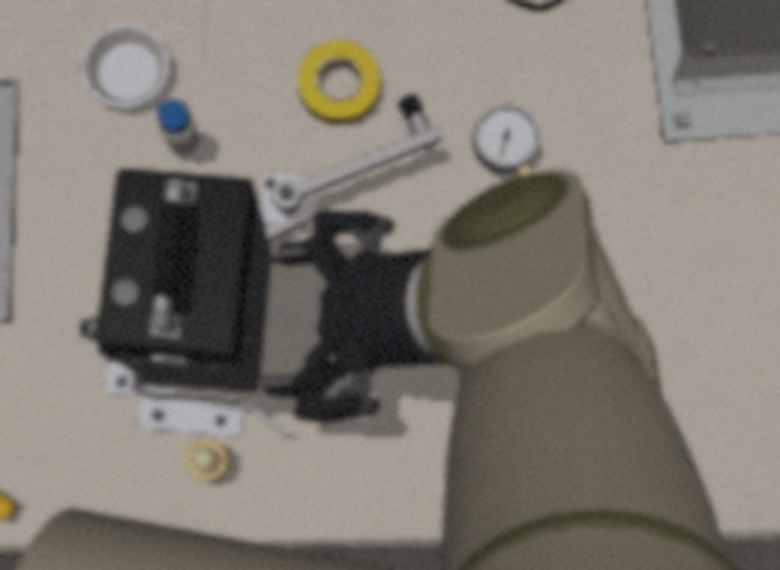

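The battery is inside the dock and standing upright, and the guard tripped on a hard stop where it should be home. The bar is still open, and the tape roll is near its outer side at (340,80). Now I retreat, then shut the bar with the fingertips held above the tape roll, which is about 20 mm high.

```bash
python3 - <<'E'
from h import *
T=eyes.grab_frame("top");k=onz(T,200+410.5/3-.5,100+105.5/3-.5,.035)[:2]-W(-.0495,-.092,0)[:2]
f0=np.arctan2(-(k@ex),k@ey)-np.arctan2(30,112);print("bar",f0,np.linalg.norm(k))
push(-.04,0,0,.08);push(-.13,0,0,.15)
p=monitor.sense()["position"];env.movel([p[0],p[1],.33],.25)
env.close_gripper()
q=down(-1)
c=W(*bar(f0,.078,.005+sup(f0)+.009),.2);env.reach([c[0]-.1,c[1],.33],q);env.movel([c[0],c[1],.2],.2)
print(env.movel([c[0],c[1],.032],.12,guard=8)); st()
try:
    for phi in np.arange(2.0,.55,-.2):
        h=env.movel(W(*bar(phi,.078,.005+sup(phi)),.032),.1,guard=12)
        if h: print("hit",phi);break
except Exception as e: print(repr(e))
st()
env.movel(W(*bar(phi,.085,.06),.032),.1)
p=monitor.sense()["position"];env.movel([p[0],p[1],.1],.2);st()
T=show("top","t5.png",(200,100,460,290),3)
E
```

```text
bar 2.0694652835567564 0.11563810088031484
False
28.9 [0.6917 0.1094 0.0328] [-0.1 -1.3  0.1] [-0.01  0.88  1.09 -0.    1.17  0.09] -0.0
31.4 [0.574  0.1125 0.0321] [-0.8  0.1 -0.6] [-0.01  0.66  1.52 -0.    0.96  0.1 ] -0.0
32.5 [0.5853 0.076  0.0999] [-0.1 -0.1 -0.3] [-0.07  0.58  1.45  0.    1.11  0.03] 0.0
```

View pics/t5.png

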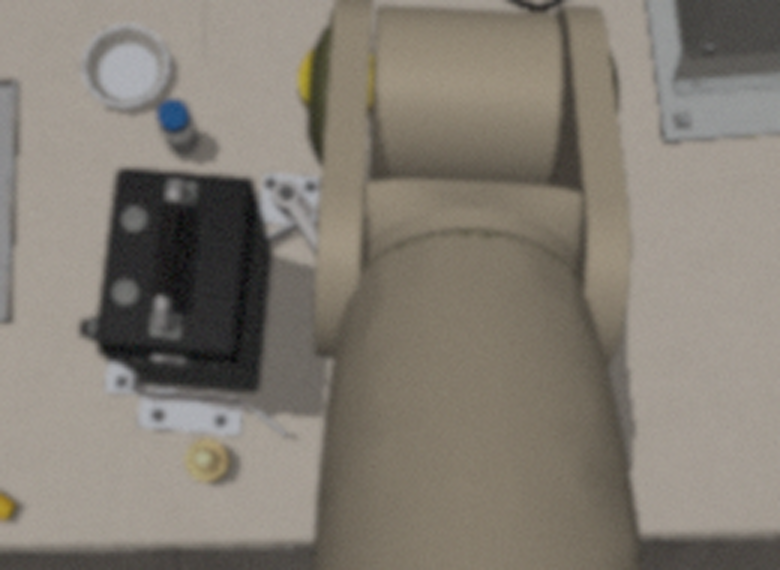

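The bar now runs from (287,190) towards (318,250), about 0.6 rad, and the battery hasn't moved. I'll finish with the knob.

```bash
python3 - <<'E'
from h import *
env.movel(W(*bar(.65,.112,.067),.1),.15,frame=down(-1,TH+.65))
print(env.movel(W(*bar(.65,.112,.067),.032),.1,guard=8)); st()
try:
    for phi in(.6,.45,.3,.2,.1,.05,.02,0,-.02,-.04):
        h=env.movel(W(*bar(phi,.112,.049),.032),.08 if phi>.1 else .02,frame=down(-1,TH+phi),guard=12 if phi>.1 else 5)
        if h: print("hit",phi);break
except Exception as e: print(repr(e))
s=monitor.sense();st();p=s["position"][:2]-O;print(p@ex,p@ey)
env.movel(W(*bar(phi,.112,.08),.032),.1)
p=monitor.sense()["position"];env.movel([p[0],p[1],.3],.25)
env.movel([.35,-.1,.35],.25);st()
T=show("top","t6.png",(200,100,460,290),3)
E
```

```text
False
34.1 [0.5712 0.0538 0.0325] [-0.3  0.   0.8] [-0.11  0.64  1.56  0.    0.94 -0.66] -0.0
hit -0.04
38.0 [0.5141 0.1358 0.0319] [ 0.1 -3.1  1.6] [ 0.04  0.57  1.69 -0.    0.88  0.19] 0.0
-0.09494770018179347 0.021579344713726727
40.8 [ 0.3501 -0.0995  0.3497] [-0.6  0.1 -0.3] [-0.6  -0.12  1.67 -0.    1.59 -0.46] 0.0
```

View pics/t6.png

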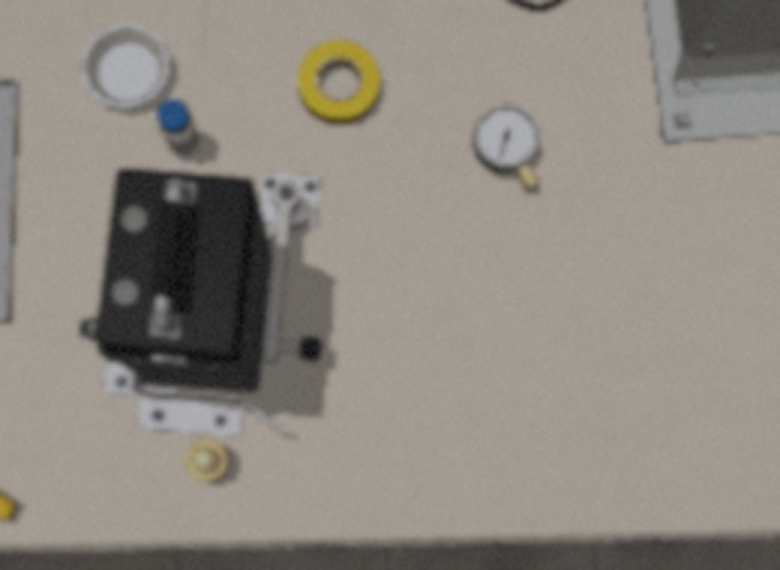

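The bar lies across the battery's front, with the hub at (287,190) and the knob at (310,348). The vial, weight and gauge are at the same pixels as before. One numeric check, then hand in.

```bash
python3 - <<'E'
from h import *
T=eyes.grab_frame("top");g=lambda u,v,z:onz(T,200+(u+.5)/3-.5,100+(v+.5)/3-.5,z)[:2]
k=g(310,348,.035)-g(287,190,.046)
print("bar",np.arctan2(-(k@ex),k@ey)-np.arctan2(30,112),np.linalg.norm(k))
D=[np.array([(p-O)@ex,(p-O)@ey]) for p in (g(120,170,.2),g(252,180,.2),g(100,347,.2))];print("battery",((D[1]+D[2])/2).round(4),np.round(D,4).tolist())
job.hand_in()
E
```

```text
bar -0.026964458108680117 0.1159248199871688
battery [ 0.0004 -0.0023] [[0.0407, -0.0553], [-0.0384, -0.056], [0.0392, 0.0515]]
the job is handed in; nothing more can be done
```

The battery is in service and the job is handed in, at about 41 s of the 67 s allowed. I opened the bar to about 2.07 rad and pushed the box in low with the open fingers leaning back, until it hit a hard stop. Then I shut the bar, first on its outer face and for the last part on the knob.

**Last checks:**
- **Battery:** the final picture puts it at x = 0.4 mm and y = -2.3 mm in the dock frame, standing upright and fully home.
- **Bar:** measured at -0.03 rad, which is shut within measuring error. The push on the knob ended at a stop.
- **Bystanders:** the vial, weight and gauge show at the same image positions as before. The arm was clear of everything.

**One disagreement:** the battery and bar stops came about 4 mm and 3.5 mm further in than my dock estimate predicted. Because both are off by nearly the same amount, I take it as an error in that estimate, not in where the battery or bar ended up.

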